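# Wedge the rocking stirrer

### The job

The magnetic stirrer rocks because its front left foot is too short. Without gripping or lifting anything, push the rubber wedge, thin end first, under that foot with your fingertips, testing by pressing on the corner above it, until the stirrer no longer rocks and still stands level where it is. Finish while pressing the top of that corner firmly down with a fingertip, and leave the glassware and the bottles alone.

Things in the scene. Friction and masses are not known exactly. Their poses are not given: they have to be found in the camera images.
- stirrer: white boxy magnetic stirrer, 150 (x) x 200 (y) x 90 mm high, about 3 kg, loose on 4 feet on a flat grey bench mat whose top is z = 4 mm. Origin: at mat height under its middle; x from its front (two black knobs) to its back, y to its left seen from the robot, z up. Housing from z = 25 to 80 mm; white plate 120 x 120 mm on it, top at 90 mm, leaving a bare strip 70 mm wide along the left (+y) side. It stands level when left alone
- under_foot (a point): point at mat height under the centre of the short foot (x = -55, y = +80 mm on the stirrer). The feet are round rubber, 18 mm across, tapered to 8 mm at the bottom, at x = +-55, y = +-80 mm; three reach the mat, the front left one ends 5 to 9 mm above it, otherwise in each run. Axes as the stirrer's
- corner_top (a point): point on the bare flat housing top, 80 mm above the mat, straight above the short foot, 20 mm in from the front and left faces: the place to press. About 3 N down here tips the unwedged stirrer until the short foot lands on the mat, 5 to 9 mm lower. Axes as the stirrer's
- wedge: black rubber wedge, 110 (x) x 50 (y) x 22 mm, 0.09 kg, lying left of the stirrer, thin end towards the short foot. Origin: centre of the flat underside; x points to the thin end (x = +55 mm, 1.5 mm thick); the upright thick end (x = -55 mm, 22 mm high) is pushed; top: one even slope. Slides under about 0.5 N; resists with 3 N and more once it fills the gap; over about 7 N it shoves the stirrer along
- wash_bottle: white wash bottle with a red swan neck, 73 x 90 x 204 mm, bystander; origin under its centre
- flared_bottle: clear glass bottle with flared neck, 72 x 72 x 139 mm, bystander; origin under its centre
- beaker_100: small clear glass beaker, 56 x 60 x 71 mm, bystander; origin under its centre

How it is judged (in metres and radians):
On the way:
1. the thin end of the wedge is under the short foot (x of under_foot in the frame of wedge between -0.03 and 0.052 m and y of under_foot in the frame of wedge between -0.02 and 0.02 m), for 0.2 s.
At the end, for the whole second after the job is handed in: A fingertip presses the stirrer top within 45 mm of the point above the short foot with over 5 N; the foot is over the wedge (at most 20 mm off its middle line), which carries over 1 N and is not touched; the stirrer is level within 0.02 rad, at rest, within 30 mm of its start (all of step 1 and contact force between the fingers and stirrer above 5 N and contact force between wedge and stirrer above 1 N and angle between stirrer's own z axis and vertical below 0.02 rad and horizontal distance between corner_top and the grasp point below 0.045 m and contact force between each of the arm, the fingers and wedge below 0.1 N and linear speed of each of stirrer, wedge below 0.01 m/s and distance of stirrer from where it was at the start of the episode below 0.03 m); the arm keeps its last pose, push and grip.
It fails at once if the wedge is lifted or turned over (height (world z) of wedge above 0.019 m or angle between wedge's own z axis and vertical above 0.3 rad).
It fails at once if the stirrer is lifted, or shoved more than 40 mm (height (world z) of stirrer above 0.016 m or distance of stirrer from where it was at the start of the episode above 0.04 m).
It fails at once if the wash bottle is moved or tipped (distance of wash_bottle from where it was at the start of the episode above 0.03 m or angle between wash_bottle's own z axis and vertical above 0.3 rad).
It fails at once if the flared bottle is moved or tipped (distance of flared_bottle from where it was at the start of the episode above 0.03 m or angle between flared_bottle's own z axis and vertical above 0.3 rad).
It fails at once if the beaker is moved or tipped (distance of beaker_100 from where it was at the start of the episode above 0.03 m or angle between beaker_100's own z axis and vertical above 0.3 rad).
It also fails if it takes over 45 s, if anything falls off the work surface, if the arm or the gripper's body presses on something with over 40 N, if the wrist force passes 120 N, or if a joint passes its speed limit or range.

### The arm

A 7-joint arm with a two-finger parallel gripper is mounted at the origin on a cart in front of the work surface, level with it; the furniture and walls round the work are solid. World frame = base frame: x ahead of the robot, y to its left, z up, the work surface at z = 0. Lengths are in m, angles in degrees, forces in N, time in s.
With the tool pointing down it reaches from about 0.35 to 0.9 m from the base axis. Payload 8.1 kg.
Tool frame: the origin (TCP) lies on the centre line of the jaws, within the pads' length; the fingertips stand 19 mm ahead of it and the grasp point (between the pads) is the TCP; z points along the fingers, y is the line along which they close (so a half turn about z gives the same grasp; the last joint's range is limited). The gripper opens to 85 mm and grips with 20 to 120 N. Pads are 22 mm wide; open, the fingers measure 114 mm over their backs; the gripper's body (76 mm by 85 mm) begins 54 mm behind the grasp point. The pads swing forward as they close: fully open they stand 13 mm farther back than shut.
Start: joints at [70.669, 24.895, 1.432, 90.138, -0.665, 64.973, -4.303], TCP at [0.145, -0.608, 0.25] pointing down, gripper open.
Joint ranges: [-149.89, 149.89], [-25.12, 119.58], [-72.63, 75.52], [4.76, 147.25], [-75.54, 255.54], [6.69, 114.76], [-157.13, 157.13]. Speed limits (degrees/s): [127.2, 127.2, 172.46, 172.46, 180, 180, 180].

### API

Orientations are given as a 3x3 rotation matrix whose columns are the frame's x, y, z axes.
In Python, from bench import ctrl gives the robot as it stands.
- The arm moves only by the tool apply_moves, never from a script. Its argument "rows" is a list of rows, each an object of numbers: "rx", "ry", "rz": the turn, a rotation vector about the tool's x, y, z in degrees; "x", "y", "z": the shift along the tool's x, y, z in mm; "grip": the finger opening in mm, from 0 to 85.4. A call has 1 to 8 rows; each row shifts and turns the commanded pose from where the row before left it, along the tool's axes as they then stand; what a row does not reach is not made up. A row lasts 1/10 s, in which the tool goes at most 50 mm and 8.59 degrees, less where a joint would pass 70% of its speed; a pose out of reach is approached as far as the arm can. A call with a gripper value outside its range is refused whole. The fingers move at their own pace and stop on an object; "newtons" is the grip in N (left out, the last holds). Time passes only in rows, so rows that do not move let the fingers close. It gives the time, the measured TCP pose, the force, the opening and the grip force at its end, in the units of the state.
- ctrl.get_state(): the state, without advancing time (a new reading comes with each control period).
- ctrl.camera(name): name is "side" or "top"; returns the picture (400x640x3 uint8, blue, green, red); there is no depth.
- ctrl.calibration(name): a dict with "intrinsics" (3x3 intrinsics, pixels), "cam_to_world" (4x4, takes a point from camera to world coordinates). Camera axes: x right, y up, looking along -z (the intrinsics and any distortion apply to the point x, -y, -z); pixel columns grow to the right and rows downward; lengths in m; the calibration is good to about 2 mm. A picture is of the moment at which its call begins. calibration takes no time and is no camera call.
- ctrl.job_done(): hands the job in; it is judged then, once.
The state is a dict: "time": time; "joints": joint angles; "qvel": joint speeds; "joint_efforts": joint torques, N m; "tcp_pos": TCP position; "orientation": TCP orientation; "force": force on the tool from outside, world axes, zero at the start; "torque": the same for the moment, N m; "gripper_width": opening from 0.0 (shut) to 1.0 (fully open); "grip_force": force on a finger pad.
Only numpy, scipy, OpenCV 4.12 (cv2) and the standard library are available. Lean on these libraries where they do the work, as an engineer would, in place of code of your own. Each camera call takes 0.05 s, during which the arm holds its last target. There are 200 camera calls.

## Working session

There is one attempt and no reset: what is moved stays moved. The work goes in short steps, Python scripts to look and compute and a tool call to move; the robot and the scene stay as the last step left them, time stands still between calls to the robot, and variables do not carry over. Pictures are saved under pics/ and viewed, at most 10 in all, crops included, and the job is handed in when it is done.

Besides the shell and the picture viewer there is one more tool, called as a command line: name --argument value ..., lists and objects as JSON in quotes. apply_moves: Moves the arm, as the interface text tells. Its arguments: {"type":"object","properties":{"rows":{"type":"array"},"newtons":{"type":"number"}},"required":["rows"]}

```bash
mkdir -p pics
python3 - <<'E'
from bench import ctrl
import cv2
for n in("side","top"):
    cv2.imwrite(f"pics/{n}0.png",ctrl.camera(n)); c=ctrl.calibration(n); print(n,c["intrinsics"],c["cam_to_world"],[k for k in c])
s=ctrl.get_state();print(s)
E
```

```text
side [[401.97833802   0.         314.17091709]
 [  0.         401.97833802 194.76064901]
 [  0.           0.           1.        ]] [[ 0.99818671  0.03675447 -0.04766965  0.51782873]
 [-0.06015444  0.63771251 -0.767922   -0.56214436]
 [ 0.00217497  0.76939708  0.6387671   0.62941168]
 [ 0.          0.          0.          1.        ]] ['intrinsics', 'cam_to_world']
top [[406.33447869   0.         315.98941499]
 [  0.         406.33447869 195.93005303]
 [  0.           0.           1.        ]] [[-0.01378404  0.99958266 -0.0253871   0.5233959 ]
 [-0.99933329 -0.01463017 -0.03345055  0.07682008]
 [-0.03380801  0.02490909  0.99911789  0.9488216 ]
 [ 0.          0.          0.          1.        ]] ['intrinsics', 'cam_to_world']
{'time': 0.1, 'joints': array([70.66937387, 24.93295362,  1.43003822, 90.18196781, -0.66442702,
       64.972166  , -4.30320966]), 'qvel': array([ 0.12557694, -0.03056079, -0.00744088, -0.08990354,  0.14504236,
       -0.04732967,  0.01854436]), 'joint_efforts': array([ 2.88921627e-03, -6.71761680e+01,  1.02761060e+00, -3.16904211e+01,
        1.56902644e-02,  7.13920046e-03,  8.07254594e-06]), 'tcp_pos': array([ 0.14526181, -0.60747131,  0.24961185]), 'orientation': array([[ 9.72578612e-01,  2.32573970e-01, -4.38208587e-04],
       [ 2.32574350e-01, -9.72577746e-01,  1.30341493e-03],
       [-1.23051536e-04, -1.36958956e-03, -9.99999055e-01]]), 'force': array([-0.15286413, -0.5158645 , -0.14528822]), 'torque': array([-0.02470241, -0.02527267, -0.00024943]), 'grip_force': 0.0, 'gripper_width': 0.9983854493915887}
```

View pics/side0.png

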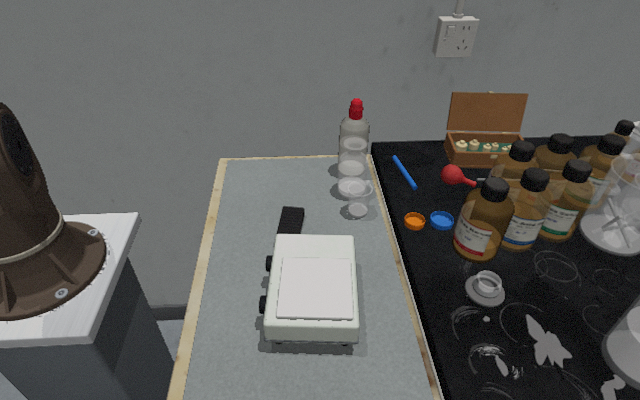

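View pics/top0.png

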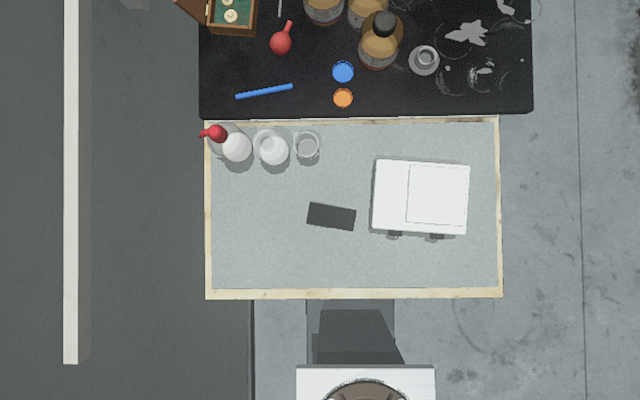

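The side view shows the stirrer at about (312,290), with the wedge behind it at (290,220). In the top view the stirrer covers (372–470, 158–236), with its knobs (front) at the bottom. The wedge is at (306–356, 202–231), and the bottles and beaker are at (235–307, 147).

```bash
cat > h.py <<'E'
from bench import ctrl
import cv2, numpy as np
def ray(n,p,z):
    c=ctrl.calibration(n);K=c["intrinsics"];T=c["cam_to_world"]
    d=np.linalg.inv(K)@[p[0],p[1],1];d=T[:3,:3]@(d*[1,-1,-1]);o=T[:3,3]
    return o+d*(z-o[2])/d[2]
def quad(mask,x0,y0,x1,y1):
    m=np.zeros_like(mask);m[y0:y1,x0:x1]=mask[y0:y1,x0:x1]
    cs,_=cv2.findContours(m,cv2.RETR_EXTERNAL,cv2.CHAIN_APPROX_NONE)
    c=max(cs,key=cv2.contourArea);return c,cv2.minAreaRect(c)
def wedge(img=None,roi=(285,180,371,255)):
    img=ctrl.camera("top") if img is None else img
    g=img.max(2);c,r=quad((g<75).astype(np.uint8)*255,*roi)
    return c,r
def stir(img=None):
    img=ctrl.camera("top") if img is None else img
    return quad((img.min(2)>205).astype(np.uint8)*255,355,130,490,250)
E
python3 - <<'E'
from h import *
img=cv2.imread("pics/top0.png")
c,r=wedge(img);b=cv2.boxPoints(r);print("wedge",r)
for p in b: print(p,ray("top",p,.004)[:2].round(4),ray("top",p,.026)[:2].round(4))
c2,r2=stir(img);b2=cv2.boxPoints(r2);print("stir",r2)
for p in b2: print(p,ray("top",p,.084)[:2].round(4))
o=img.copy();cv2.drawContours(o,[c,c2],-1,(0,0,255),1)
cv2.imwrite("pics/crop.png",cv2.resize(o[130:260,280:490],None,fx=3.6,fy=3.6,interpolation=cv2.INTER_NEAREST))
s=cv2.imread("pics/side0.png");cv2.imwrite("pics/crop2.png",cv2.resize(s[190:360,230:390],None,fx=3.5,fy=3.5,interpolation=cv2.INTER_CUBIC))
E
```

```text
wedge ((307.10003662109375, 221.20001220703125), (2.2360680103302, 0.8944271206855774), 63.43495178222656)
[306.20004 220.40001] [0.4908 0.132 ] [0.4916 0.1307]
[307.00003 220.00002] [0.4917 0.1301] [0.4925 0.1289]
[308.00003 222.00002] [0.487  0.1279] [0.4879 0.1267]
[307.20004 222.40001] [0.4861 0.1297] [0.487  0.1285]
stir ((420.73406982421875, 196.46835327148438), (93.4817886352539, 69.03495025634766), 4.184916019439697)
[371.59888 227.48285] [ 0.4769 -0.011 ]
[376.63672 158.63196] [ 0.6227 -0.0242]
[469.86926 165.45386] [ 0.6049 -0.2195]
[464.83142 234.30475] [ 0.4602 -0.2057]
```

View pics/crop.png

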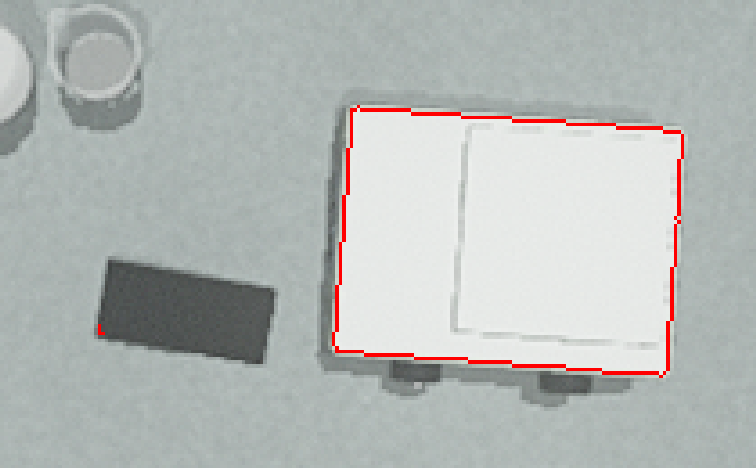

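The stirrer outline is good. The wedge is grey at about (306–356, 202–231), so its mask threshold needs raising.

```bash
sed -i 's/g<75/g<95/' h.py
cat >> h.py <<'E'
def wedgepose(img=None,roi=(285,180,371,255)):
    """thick-end centre, thin-end centre, yaw of wedge x from its outline"""
    c,r=wedge(img,roi)
    b=sorted(cv2.boxPoints(r).tolist()); L,R=sorted(b[:2],key=lambda p:p[1]),sorted(b[2:],key=lambda p:p[1])
    tk=[ray("top",p,.026)[:2] for p in L];tn=[ray("top",p,.0055)[:2] for p in R]
    a,t=np.mean(tk,0),np.mean(tn,0);d=t-a
    return a,t,np.degrees(np.arctan2(d[1],d[0])),np.linalg.norm(d),np.linalg.norm(tk[0]-tk[1]),r
E
python3 - <<'E'
from h import *
img=cv2.imread("pics/top0.png")
print(img[215,325:332].max(1),img[215,357:361].max(1))
print(wedgepose(img))
c,r=stir(img);b=sorted(cv2.boxPoints(r).tolist());P=[ray("top",p,.084)[:2] for p in b]
ctr=np.mean(P,0);ex=(P[0]-P[1]) ; 
fl=min(P[:2],key=lambda p:p[0]);bl=max(P[:2],key=lambda p:p[0]);fr=min(P[2:],key=lambda p:p[0])
ex=(bl-fl)/np.linalg.norm(bl-fl);ey=np.array([-ex[1],ex[0]])
print("ctr",ctr,"yaw",np.degrees(np.arctan2(ex[1],ex[0])),np.linalg.norm(bl-fl),np.linalg.norm(fr-fl))
print("foot",ctr-.055*ex+.080*ey,"ex",ex)
# side view check of top housing corners
s=cv2.imread("pics/side0.png")
for q in [(-.075,.1),(.075,.1),(-.075,-.1),(.075,-.1)]:
    w=np.r_[ctr+q[0]*ex+q[1]*ey,.084];k=ctrl.calibration("side");T=k["cam_to_world"];pc=T[:3,:3].T@(w-T[:3,3]);u=k["intrinsics"]@(pc*[1,-1,-1]);print(q,(u[:2]/u[2]).round(1))
E
```

```text
[82 85 87 82 86 86 82] [194 182 181 180]
(array([0.50974504, 0.12691521]), array([0.49008638, 0.02050273]), np.float64(-100.46682082130556), np.float64(0.10821311188895477), np.float64(0.04816000223906709), ((331.0405578613281, 216.25677490234375), (47.18251037597656, 21.20747184753418), 9.462322235107422))
ctr [ 0.54116662 -0.11512344] yaw -5.158045582185966 0.14647211577290015 0.19538095689703677
foot [ 0.49358161 -0.03050272] ex [ 0.9959505  -0.08990333]
(-0.075, 0.1) [274.2 230.4]
(0.075, 0.1) [352.5 232.1]
(-0.075, -0.1) [260.3 322.4]
(0.075, -0.1) [358.1 325.1]
```

View pics/crop2.png

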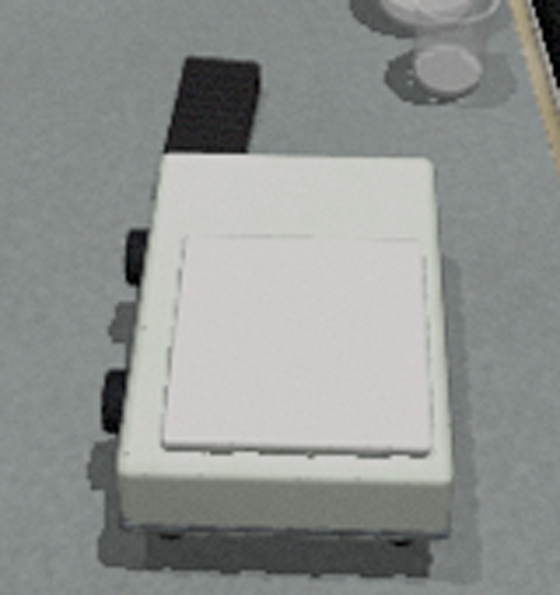

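Stirrer and wedge poses are known. I'll set the jaw line across the wedge's thick end and push with both fingertips. First I turn the tool by 66°, then travel over.

apply_moves --rows '[{"rz":-8.26,"grip":15},{"rz":-8.26,"grip":15},{"rz":-8.26,"grip":15},{"rz":-8.26,"grip":15},{"rz":-8.26,"grip":15},{"rz":-8.26,"grip":15},{"rz":-8.26,"grip":15},{"rz":-8.26,"grip":15}]'

```text
$.rows[0]: bad value
```

apply_moves --rows '[{"x":46,"y":12.5},{"x":46,"y":12.5},{"x":46,"y":12.5},{"x":46,"y":12.5},{"x":46,"y":12.5},{"x":46,"y":12.5},{"x":46,"y":12.5},{"x":46,"y":12.5}]'

```text
$.rows[0]: bad value
```

apply_moves --rows '[{"x":46,"y":12.5},{"x":46,"y":12.5},{"x":46,"y":12.5},{"x":46,"y":12.5},{"x":46,"y":12.5},{"x":46,"y":12.5},{"x":46,"y":12.5},{"x":46,"y":12.5}]'

```text
$.rows[0]: bad value
```

apply_moves --rows '[{"x":46,"y":12.5},{"x":46,"y":12.5},{"x":0}]'

```text
$.rows[0]: bad value
```

apply_moves --rows '[{"rx":0,"ry":0,"rz":-8.26,"x":0,"y":0,"z":0,"grip":15}]'

```text
time: 0.2
tcp_pos: [0.1454, -0.6075, 0.2497]
orientation: [[0.929, 0.371, -0.0], [0.371, -0.929, 0.001], [-0.0, -0.001, -1.0]]
force: [-0.1, 0.0, 0.9]
gripper_width: 0.859
grip_force: 0.0
```

All keys are required in every row.

apply_moves --rows '[{"rx":0,"ry":0,"rz":-8.26,"x":0,"y":0,"z":0,"grip":15},{"rx":0,"ry":0,"rz":-8.26,"x":0,"y":0,"z":0,"grip":15},{"rx":0,"ry":0,"rz":-8.26,"x":0,"y":0,"z":0,"grip":15},{"rx":0,"ry":0,"rz":-8.26,"x":0,"y":0,"z":0,"grip":15},{"rx":0,"ry":0,"rz":-8.26,"x":0,"y":0,"z":0,"grip":15},{"rx":0,"ry":0,"rz":-8.26,"x":0,"y":0,"z":0,"grip":15},{"rx":0,"ry":0,"rz":-8.26,"x":0,"y":0,"z":0,"grip":15}]'

```text
time: 0.9
tcp_pos: [0.1452, -0.6076, 0.2498]
orientation: [[0.176, 0.984, -0.0], [0.984, -0.176, 0.001], [0.001, -0.0, -1.0]]
force: [0.9, 0.6, -0.4]
gripper_width: 0.176
grip_force: 0.0
```

apply_moves --rows '[{"rx":0,"ry":0,"rz":0,"x":46,"y":12.5,"z":0,"grip":15},{"rx":0,"ry":0,"rz":0,"x":46,"y":12.5,"z":0,"grip":15},{"rx":0,"ry":0,"rz":0,"x":46,"y":12.5,"z":0,"grip":15},{"rx":0,"ry":0,"rz":0,"x":46,"y":12.5,"z":0,"grip":15},{"rx":0,"ry":0,"rz":0,"x":46,"y":12.5,"z":0,"grip":15},{"rx":0,"ry":0,"rz":0,"x":46,"y":12.5,"z":0,"grip":15},{"rx":0,"ry":0,"rz":0,"x":46,"y":12.5,"z":0,"grip":15},{"rx":0,"ry":0,"rz":0,"x":46,"y":12.5,"z":0,"grip":15}]'

```text
time: 1.7
tcp_pos: [0.3108, -0.2623, 0.2503]
orientation: [[0.182, 0.983, -0.0], [0.983, -0.182, -0.0], [-0.0, -0.0, -1.0]]
force: [0.8, 0.1, -0.2]
gripper_width: 0.171
grip_force: 0.0
```

apply_moves --rows '[{"rx":0,"ry":0,"rz":0,"x":46,"y":12.5,"z":0,"grip":15},{"rx":0,"ry":0,"rz":0,"x":46,"y":12.5,"z":0,"grip":15},{"rx":0,"ry":0,"rz":0,"x":46,"y":12.5,"z":0,"grip":15},{"rx":0,"ry":0,"rz":0,"x":46,"y":12.5,"z":0,"grip":15},{"rx":0,"ry":0,"rz":0,"x":46,"y":12.5,"z":0,"grip":15},{"rx":0,"ry":0,"rz":0,"x":46,"y":12.5,"z":0,"grip":15},{"rx":0,"ry":0,"rz":0,"x":46,"y":12.5,"z":0,"grip":15},{"rx":0,"ry":0,"rz":0,"x":46,"y":12.5,"z":0,"grip":15}]'

```text
time: 2.5
tcp_pos: [0.4762, 0.0811, 0.2501]
orientation: [[0.182, 0.983, -0.0], [0.983, -0.182, -0.0], [-0.0, -0.0, -1.0]]
force: [1.1, -0.9, 0.1]
gripper_width: 0.176
grip_force: 0.0
```

apply_moves --rows '[{"rx":0,"ry":0,"rz":0,"x":46,"y":12.5,"z":0,"grip":15},{"rx":0,"ry":0,"rz":0,"x":46,"y":12.5,"z":0,"grip":15},{"rx":0,"ry":0,"rz":0,"x":0,"y":0,"z":0,"grip":15},{"rx":0,"ry":0,"rz":0,"x":0,"y":0,"z":0,"grip":15}]'

```text
time: 2.9
tcp_pos: [0.5168, 0.1667, 0.2496]
orientation: [[0.179, 0.984, -0.001], [0.984, -0.179, 0.0], [0.0, -0.001, -1.0]]
force: [0.3, 0.0, -0.9]
gripper_width: 0.176
grip_force: 0.0
```

apply_moves --rows '[{"rx":0,"ry":0,"rz":0,"x":0,"y":0,"z":45,"grip":15},{"rx":0,"ry":0,"rz":0,"x":0,"y":0,"z":45,"grip":15},{"rx":0,"ry":0,"rz":0,"x":0,"y":0,"z":45,"grip":15},{"rx":0,"ry":0,"rz":0,"x":0,"y":0,"z":45,"grip":15},{"rx":0,"ry":0,"rz":0,"x":0,"y":0,"z":25,"grip":15},{"rx":0,"ry":0,"rz":0,"x":0,"y":0,"z":13,"grip":15},{"rx":0,"ry":0,"rz":0,"x":0,"y":0,"z":0,"grip":15},{"rx":0,"ry":0,"rz":0,"x":0,"y":0,"z":0,"grip":15}]'

```text
time: 3.7
tcp_pos: [0.5178, 0.1651, 0.0334]
orientation: [[0.183, 0.983, 0.001], [0.983, -0.183, 0.0], [0.0, 0.001, -1.0]]
force: [0.4, 0.5, 0.3]
gripper_width: 0.174
grip_force: 0.0
```

apply_moves --rows '[{"rx":0,"ry":0,"rz":0,"x":-12,"y":0,"z":0,"grip":15},{"rx":0,"ry":0,"rz":0,"x":-9,"y":0,"z":0,"grip":15},{"rx":0,"ry":0,"rz":0,"x":-5,"y":0,"z":0,"grip":15},{"rx":0,"ry":0,"rz":0,"x":-4,"y":0,"z":0,"grip":15},{"rx":0,"ry":0,"rz":0,"x":0,"y":0,"z":0,"grip":15}]'

```text
time: 4.2
tcp_pos: [0.5118, 0.1352, 0.0326]
orientation: [[0.183, 0.983, 0.0], [0.983, -0.183, -0.0], [-0.0, 0.0, -1.0]]
force: [0.2, -0.4, -0.6]
gripper_width: 0.173
grip_force: 0.0
```

Run:
```python
from h import *
img=ctrl.camera("top");cv2.imwrite("pics/top1.png",cv2.resize(img[120:270,190:490],None,fx=2.6,fy=2.6,interpolation=cv2.INTER_CUBIC))
print(wedgepose(img)); s=ctrl.get_state();print(s["tcp_pos"],s["force"])
s=ctrl.camera("side");cv2.imwrite("pics/side1.png",s)
```

```text
(array([0.57547227, 0.15037384]), array([ 0.42909118, -0.02854571]), np.float64(-129.28794239883567), np.float64(0.231170129425652), np.float64(0.07283945021561898), ((336.58990478515625, 214.9978790283203), (100.8370361328125, 31.969348907470703), 38.45370864868164))
[0.51175966 0.13560349 0.03247914] [-0.20319505  0.11375934 -0.13046662]
```

View pics/top1.png

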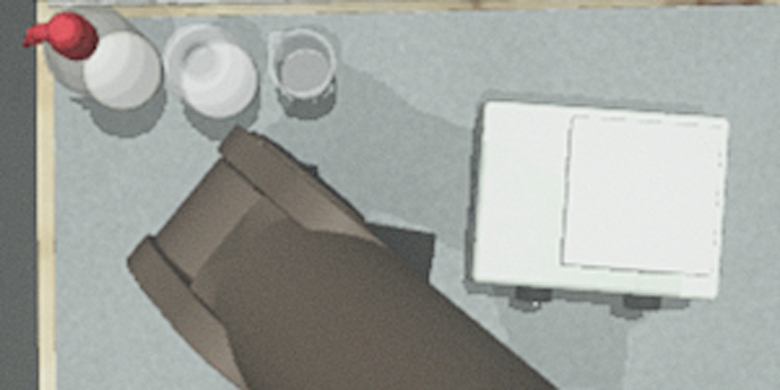

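The arm hides the thick end, but the thin edge shows at full-image px (357,210)–(356,229). The fingers are now at the thick end, so I push along a gentle arc.

apply_moves --rows '[{"rx":0,"ry":0,"rz":-0.7,"x":-6,"y":0,"z":1,"grip":15},{"rx":0,"ry":0,"rz":-0.7,"x":-6,"y":0,"z":1,"grip":15},{"rx":0,"ry":0,"rz":-0.7,"x":-6,"y":0,"z":0,"grip":15},{"rx":0,"ry":0,"rz":-0.7,"x":-6,"y":0,"z":0,"grip":15},{"rx":0,"ry":0,"rz":-0.7,"x":-6,"y":0,"z":0,"grip":15},{"rx":0,"ry":0,"rz":-0.7,"x":-5,"y":0,"z":0,"grip":15},{"rx":0,"ry":0,"rz":0,"x":0,"y":0,"z":0,"grip":15}]'

```text
time: 5.0
tcp_pos: [0.5062, 0.1002, 0.0302]
orientation: [[0.11, 0.994, -0.0], [0.994, -0.11, -0.001], [-0.001, -0.0, -1.0]]
force: [-0.1, -0.8, -0.1]
gripper_width: 0.172
grip_force: 0.0
```

Run:
```python
from h import *
img=ctrl.camera("top");s=ctrl.camera("side")
a=cv2.resize(img[170:250,300:400],None,fx=4.8,fy=4.8,interpolation=cv2.INTER_CUBIC)
b=cv2.resize(s[170:270,250:330],None,fx=3.84,fy=3.84,interpolation=cv2.INTER_CUBIC)
cv2.imwrite("pics/both2.png",np.hstack([a,b])) 
s=ctrl.get_state();print(s["tcp_pos"],s["force"])
```

```text
[0.50635211 0.10113993 0.03030183] [-0.74952919  1.04131258 -0.00394425]
```

View pics/both2.png

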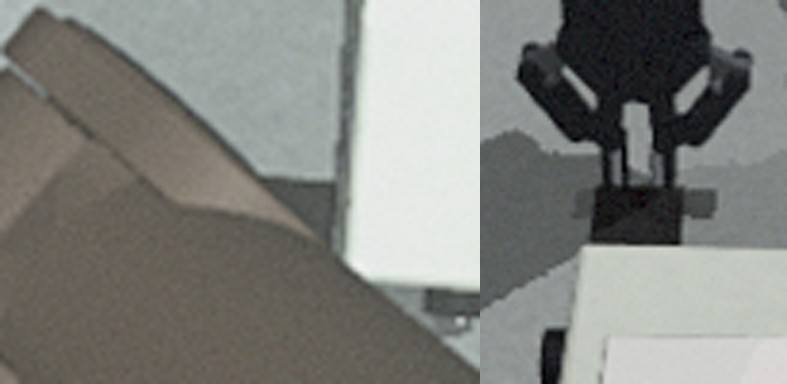

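The side view shows the fingers centred behind the thick end, whose top edge runs from px (279.4,219) to (302.9,219). In the top view the wedge's far edge runs (357.3,206.9)–(369.8,207.5), just reaching the housing.

Run:
```python
from h import *
print(ray("side",(279.4,219),.026),ray("side",(302.9,219),.026))
print(ray("top",(357.3,206.9),.013),ray("top",(369.8,207.5),.009))
s0=cv2.imread("pics/side0.png")
print(ray("side",(282,206.5),.026),ray("side",(304.3,207.5),.026))
```

```text
[0.48182805 0.08469182 0.026     ] [0.53320903 0.08171503 0.026     ]
[0.52059715 0.01361921 0.013     ] [ 0.51881016 -0.01533114  0.009     ]
[0.48745786 0.12584025 0.026     ] [0.53783939 0.11950022 0.026     ]
```

The wedge axis now points within about 2 mm of the foot. The tip is about 8 mm short of it. I push on straight, gently.

apply_moves --rows '[{"rx":0,"ry":0,"rz":-0.3,"x":-5,"y":0,"z":0,"grip":15},{"rx":0,"ry":0,"rz":-0.3,"x":-5,"y":0,"z":0,"grip":15},{"rx":0,"ry":0,"rz":-0.3,"x":-4,"y":0,"z":0,"grip":15},{"rx":0,"ry":0,"rz":0,"x":-4,"y":0,"z":0,"grip":15},{"rx":0,"ry":0,"rz":0,"x":-2,"y":0,"z":0,"grip":15},{"rx":0,"ry":0,"rz":0,"x":0,"y":0,"z":0,"grip":15}]'

```text
time: 5.7
tcp_pos: [0.5042, 0.0808, 0.0302]
orientation: [[0.094, 0.996, -0.0], [0.996, -0.094, -0.001], [-0.001, -0.0, -1.0]]
force: [0.9, -0.7, 0.3]
gripper_width: 0.172
grip_force: 0.0
```

apply_moves --rows '[{"rx":0,"ry":0,"rz":0,"x":-2,"y":0,"z":0,"grip":15},{"rx":0,"ry":0,"rz":0,"x":0,"y":0,"z":0,"grip":15}]'

```text
time: 5.9
tcp_pos: [0.504, 0.0792, 0.0302]
orientation: [[0.094, 0.996, -0.0], [0.996, -0.094, -0.0], [-0.0, -0.0, -1.0]]
force: [0.4, -0.3, 0.5]
gripper_width: 0.175
grip_force: 0.0
```

apply_moves --rows '[{"rx":0,"ry":0,"rz":0,"x":-2,"y":0,"z":0,"grip":15},{"rx":0,"ry":0,"rz":0,"x":0,"y":0,"z":0,"grip":15}]'

```text
time: 6.1
tcp_pos: [0.5039, 0.0772, 0.0303]
orientation: [[0.094, 0.996, -0.0], [0.996, -0.094, -0.0], [-0.0, -0.0, -1.0]]
force: [0.3, 0.5, 0.5]
gripper_width: 0.174
grip_force: 0.0
```

apply_moves --rows '[{"rx":0,"ry":0,"rz":0,"x":-2,"y":0,"z":0,"grip":15},{"rx":0,"ry":0,"rz":0,"x":-1,"y":0,"z":0,"grip":15}]'

```text
time: 6.3
tcp_pos: [0.5037, 0.0744, 0.0303]
orientation: [[0.094, 0.996, 0.0], [0.996, -0.094, -0.0], [-0.0, 0.0, -1.0]]
force: [-0.9, 1.4, 0.6]
gripper_width: 0.175
grip_force: 0.3
```

apply_moves --rows '[{"rx":0,"ry":0,"rz":0,"x":-2,"y":0,"z":0,"grip":15},{"rx":0,"ry":0,"rz":0,"x":0,"y":0,"z":0,"grip":15}]'

```text
time: 6.5
tcp_pos: [0.5034, 0.0721, 0.0303]
orientation: [[0.094, 0.996, -0.0], [0.996, -0.094, -0.0], [-0.0, -0.0, -1.0]]
force: [0.1, 0.0, -0.0]
gripper_width: 0.174
grip_force: 0.0
```

apply_moves --rows '[{"rx":0,"ry":0,"rz":0,"x":-2,"y":0,"z":0,"grip":15},{"rx":0,"ry":0,"rz":0,"x":0,"y":0,"z":0,"grip":15}]'

```text
time: 6.7
tcp_pos: [0.5032, 0.0702, 0.0303]
orientation: [[0.094, 0.996, -0.0], [0.996, -0.094, -0.0], [-0.0, -0.0, -1.0]]
force: [0.9, 0.2, 0.6]
gripper_width: 0.178
grip_force: 0.0
```

apply_moves --rows '[{"rx":0,"ry":0,"rz":0,"x":-1,"y":0,"z":0,"grip":15},{"rx":0,"ry":0,"rz":0,"x":-1,"y":0,"z":0,"grip":15}]'

```text
time: 6.9
tcp_pos: [0.5032, 0.0689, 0.0303]
orientation: [[0.093, 0.996, 0.0], [0.996, -0.093, 0.001], [0.001, 0.0, -1.0]]
force: [-0.3, 2.0, -1.6]
gripper_width: 0.172
grip_force: 1.5
```

apply_moves --rows '[{"rx":0,"ry":0,"rz":0,"x":-1,"y":0,"z":0,"grip":15},{"rx":0,"ry":0,"rz":0,"x":-1,"y":0,"z":0,"grip":15}]'

```text
time: 7.1
tcp_pos: [0.5031, 0.0677, 0.0305]
orientation: [[0.093, 0.996, 0.001], [0.996, -0.093, 0.002], [0.002, 0.001, -1.0]]
force: [0.5, 6.9, -0.6]
gripper_width: 0.177
grip_force: 3.3
```

apply_moves --rows '[{"rx":0,"ry":0,"rz":0,"x":-1,"y":0,"z":0,"grip":15},{"rx":0,"ry":0,"rz":0,"x":-1,"y":0,"z":0,"grip":15}]'

```text
time: 7.3
tcp_pos: [0.5032, 0.0668, 0.0306]
orientation: [[0.092, 0.996, 0.001], [0.996, -0.092, 0.003], [0.003, 0.001, -1.0]]
force: [-0.1, 10.0, -1.3]
gripper_width: 0.173
grip_force: 4.9
```

The force climbed steeply to 10 N, so the wedge fills the gap. I retract, close the fingers and rise, then check.

apply_moves --rows '[{"rx":0,"ry":0,"rz":0,"x":6,"y":0,"z":0,"grip":15},{"rx":0,"ry":0,"rz":0,"x":15,"y":0,"z":0,"grip":15},{"rx":0,"ry":0,"rz":0,"x":15,"y":0,"z":0,"grip":15},{"rx":0,"ry":0,"rz":0,"x":0,"y":0,"z":-30,"grip":0},{"rx":0,"ry":0,"rz":0,"x":0,"y":0,"z":-40,"grip":0},{"rx":0,"ry":0,"rz":0,"x":0,"y":0,"z":-40,"grip":0},{"rx":0,"ry":0,"rz":0,"x":0,"y":0,"z":0,"grip":0},{"rx":0,"ry":0,"rz":0,"x":0,"y":0,"z":0,"grip":0}]'

```text
time: 8.1
tcp_pos: [0.5066, 0.1014, 0.1412]
orientation: [[0.093, 0.996, 0.002], [0.996, -0.093, 0.0], [0.0, 0.002, -1.0]]
force: [-0.3, -0.3, -0.2]
gripper_width: -0.0
grip_force: 0.0
```

Run:
```python
from h import *
img=ctrl.camera("top");s=ctrl.camera("side")
a=cv2.resize(img[140:250,290:480],None,fx=2.5,fy=2.5,interpolation=cv2.INTER_CUBIC)
b=cv2.resize(s[170:350,240:380],None,fx=2.5*110/180,fy=2.5*110/180,interpolation=cv2.INTER_CUBIC)
cv2.imwrite("pics/both3.png",np.hstack([a,b])) 
for im in (cv2.imread("pics/top0.png"),img):
    m=(im.min(2)>205).astype(np.uint8)*255; print(quad(m,395,130,490,250)[1], quad(m,355,130,490,185)[1])
s=ctrl.get_state();print(s["tcp_pos"],s["force"])
```

```text
((430.0373229980469, 197.20947265625), (74.89107513427734, 69.0772933959961), 3.945185899734497) ((422.268310546875, 174.67674255371094), (92.99935913085938, 25.218679428100586), 4.0141754150390625)
((430.09466552734375, 196.90138244628906), (75.04351043701172, 68.53321075439453), 4.0141754150390625) ((422.5, 171.5), (25.0, 93.0), 90.0)
[0.50552246 0.10060156 0.13952014] [ 0.14044117 -0.16436008 -0.30418248]
```

View pics/both3.png

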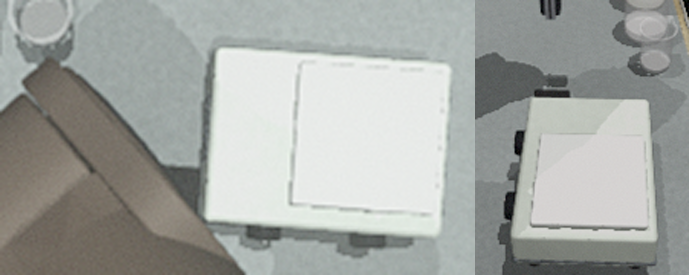

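The stirrer moved less than 1 mm. The wedge is in under the housing, visible at crop (185,185), and the fingers are clear. Now over the corner, to press.

apply_moves --rows '[{"rx":0,"ry":0,"rz":0,"x":-40,"y":1,"z":0,"grip":0},{"rx":0,"ry":0,"rz":0,"x":-40,"y":0,"z":0,"grip":0},{"rx":0,"ry":0,"rz":0,"x":-38,"y":0,"z":0,"grip":0},{"rx":0,"ry":0,"rz":0,"x":-15,"y":0,"z":0,"grip":0},{"rx":0,"ry":0,"rz":0,"x":0,"y":0,"z":20,"grip":0},{"rx":0,"ry":0,"rz":0,"x":0,"y":0,"z":12,"grip":0},{"rx":0,"ry":0,"rz":0,"x":0,"y":0,"z":0,"grip":0}]'

```text
time: 8.9
tcp_pos: [0.4929, -0.0317, 0.106]
orientation: [[0.093, 0.996, -0.005], [0.996, -0.093, 0.001], [0.0, -0.005, -1.0]]
force: [-0.1, 0.1, -0.6]
gripper_width: 0.0
grip_force: 0.0
```

apply_moves --rows '[{"rx":0,"ry":0,"rz":0,"x":0,"y":0,"z":2,"grip":0},{"rx":0,"ry":0,"rz":0,"x":0,"y":0,"z":2,"grip":0},{"rx":0,"ry":0,"rz":0,"x":0,"y":0,"z":0,"grip":0}]'

```text
time: 9.2
tcp_pos: [0.4948, -0.0317, 0.1044]
orientation: [[0.093, 0.996, 0.0], [0.996, -0.093, 0.0], [0.0, 0.0, -1.0]]
force: [-0.3, 0.3, 0.8]
gripper_width: -0.004
grip_force: 0.0
```

apply_moves --rows '[{"rx":0,"ry":0,"rz":0,"x":0,"y":0,"z":2,"grip":0},{"rx":0,"ry":0,"rz":0,"x":0,"y":0,"z":0,"grip":0}]'

```text
time: 9.4
tcp_pos: [0.495, -0.0318, 0.1029]
orientation: [[0.093, 0.996, 0.001], [0.996, -0.093, -0.0], [-0.0, 0.001, -1.0]]
force: [-0.6, -0.3, 6.0]
gripper_width: -0.001
grip_force: 2.7
```

apply_moves --rows '[{"rx":0,"ry":0,"rz":0,"x":0,"y":0,"z":1.5,"grip":0},{"rx":0,"ry":0,"rz":0,"x":0,"y":0,"z":0,"grip":0},{"rx":0,"ry":0,"rz":0,"x":0,"y":0,"z":0,"grip":0}]'

```text
time: 9.7
tcp_pos: [0.4951, -0.0317, 0.1026]
orientation: [[0.093, 0.996, 0.002], [0.996, -0.093, -0.001], [-0.001, 0.002, -1.0]]
force: [-7.1, 0.1, 22.9]
gripper_width: -0.002
grip_force: 11.8
```

apply_moves --rows '[{"rx":0,"ry":0,"rz":0,"x":0,"y":0,"z":1,"grip":0},{"rx":0,"ry":0,"rz":0,"x":0,"y":0,"z":0,"grip":0},{"rx":0,"ry":0,"rz":0,"x":0,"y":0,"z":0,"grip":0},{"rx":0,"ry":0,"rz":0,"x":0,"y":0,"z":0,"grip":0}]'

```text
time: 10.1
tcp_pos: [0.4951, -0.0317, 0.1023]
orientation: [[0.093, 0.996, 0.002], [0.996, -0.093, -0.002], [-0.001, 0.002, -1.0]]
force: [-11.1, -0.3, 35.2]
gripper_width: -0.002
grip_force: 18.0
```

It's stiff at 35 N with 0.6 mm of sink, so it no longer rocks. I ease to a moderate press and check that it's steady.

apply_moves --rows '[{"rx":0,"ry":0,"rz":0,"x":0,"y":0,"z":-1,"grip":0},{"rx":0,"ry":0,"rz":0,"x":0,"y":0,"z":-0.5,"grip":0},{"rx":0,"ry":0,"rz":0,"x":0,"y":0,"z":0,"grip":0},{"rx":0,"ry":0,"rz":0,"x":0,"y":0,"z":0,"grip":0},{"rx":0,"ry":0,"rz":0,"x":0,"y":0,"z":0,"grip":0}]'

```text
time: 10.6
tcp_pos: [0.495, -0.0318, 0.1027]
orientation: [[0.093, 0.996, 0.001], [0.996, -0.093, -0.001], [-0.001, 0.001, -1.0]]
force: [-6.7, 1.3, 17.5]
gripper_width: 0.002
grip_force: 8.6
```

Run:
```python
from h import *
img=ctrl.camera("top");s=ctrl.camera("side")
a=cv2.resize(img[140:250,290:480],None,fx=2.5,fy=2.5,interpolation=cv2.INTER_CUBIC)
b=cv2.resize(s[170:350,240:380],None,fx=2.5*110/180,fy=2.5*110/180,interpolation=cv2.INTER_CUBIC)
cv2.imwrite("pics/both4.png",np.hstack([a,b])) 
for i in range(4): ctrl.camera("top"); s=ctrl.get_state();print(s["tcp_pos"].round(4),s["force"].round(1))
```

```text
[ 0.495  -0.0318  0.1027] [-5.7  0.9 17. ]
[ 0.495  -0.0318  0.1027] [-4.8  0.4 17.3]
[ 0.4951 -0.0318  0.1027] [-4.5  0.6 16.7]
[ 0.495  -0.0318  0.1027] [-4.9  0.5 16.8]
```

View pics/both4.png

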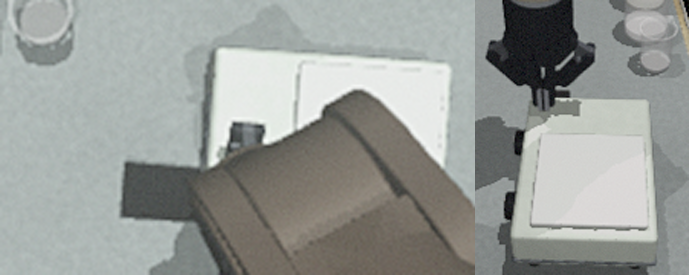

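The stirrer hasn't moved. The wedge's thick end is at crop (122,162–217), in line with the foot and untouched. The press is steady at 17 N, so I hand in.

```bash
python3 -c "
from bench import ctrl
print(ctrl.job_done())"
```

```text
the job is handed in; nothing more can be done
None
```

I pushed the wedge thin end first under the short foot until it filled the gap; the stirrer moved under 1 mm and no longer rocks. I handed the job in at about 11 s of the 45 s, with a fingertip pressing the corner at a steady 17 N and nothing touching the wedge; the hand-in gave no verdict.

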